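Put the finished chess pieces away in the stock tray

TASK

Put the four finished chess pieces that stand about on the bench away in the divided stock tray, upright on the floor of the bays: rook, bishop and pawn each into the bay that already holds one of its kind, and the queen into the bay that holds only a paper ticket. The pieces already in the tray must stay standing where they are. Leave the two half-turned pieces, the ones still on their square blocks, where they stand on the bench.

Things in the scene. Friction and masses are not known exactly. Their poses are not given: they have to be found in the camera images.
- rook: Finished rook, pale turned wood, 68 mm tall: round foot 43 mm across, waisted body, drum top 35 mm across at 49 to 60 mm height, five battlements above. Stands loose on the bench, 40 to 140 g. Grip from above with the TCP 54 mm above its underside. Origin: centre of its underside; z up; yaw means nothing.
- bishop: Finished bishop, pale turned wood, 91 mm tall: round foot 43 mm across, thin stem, collar 30 mm across at 48 to 54 mm height, egg-shaped mitre 28 mm across with a slanting cut and a tiny ball. Stands loose on the bench, 40 to 140 g. Grip from above with the TCP 55 mm above its underside. Origin: centre of its underside; z up; yaw means nothing.
- queen: The only queen, finished, pale turned wood, 100 mm, the tallest: round foot 48 mm across, thin stem, collar 32 mm across at 58 to 64 mm, flared beaded coronet 32 mm across at 82 to 86 mm height. Stands loose on the bench, 40 to 140 g. Grip from above with the TCP 71 mm above its underside. Origin: centre of its underside; z up; yaw means nothing.
- pawn: Finished pawn, pale turned wood, 62 mm tall: round foot 38 mm across, thin stem, collar 25 mm across at 35 to 40 mm, plain ball head 25 mm across centred at 50 mm height. Stands loose on the bench, 40 to 140 g. Grip from above with the TCP 43 mm above its underside. Origin: centre of its underside; z up; yaw means nothing.
- stock_rook: The rook already standing (loose) in the tray, near the +x end of its bay; same size and wood as the other rook. It shows which bay is for rooks. Origin: centre of its underside; z up; yaw means nothing.
- stock_bishop: The bishop already standing (loose) in the tray, near the +x end of its bay; same size and wood as the other bishop. It shows which bay is for bishops. Origin: centre of its underside; z up; yaw means nothing.
- stock_pawn: The pawn already standing (loose) in the tray, near the +x end of its bay; same size and wood as the other pawn. It shows which bay is for pawns. Origin: centre of its underside; z up; yaw means nothing.
- rough_rook: Half-turned rook, unfinished: still on a square block 48 x 48 x 17 mm; drum top 36 mm across without battlements and with a stub 12 mm thick on it; 74 mm tall, same wood. Stands on the bench. Origin: centre of its underside, z up, x and y along the block's sides.
- rough_pawn: Half-turned pawn, unfinished: still on a square block 46 x 46 x 14 mm; ball head with a stub 11 mm thick on top; 77 mm tall, same wood. Stands on the bench. Origin: centre of its underside, z up, x and y along the block's sides.
- tray: Wooden tray, fixed, 152 (x) by 342 mm (y). 4 bays in a row, centres at its y = -126, -42, 42, 126 mm, each 140 (x) by 78 mm (y) inside; walls 6 thick, 22 high; floor 6 mm above the bench. In 3 bays a piece stands at about x = +35 mm; x = -33 mm is free for a second. The 4th has only a flat paper ticket. Which bay is which varies. Origin: centre of underside, bench height.
Not all that is in view belongs to the job. Leave any orange look-alike of the pawn alone. Leave any blue look-alike of the queen alone.

How it is judged:
At the end, for the whole second after the job is handed in: Rook, bishop, pawn stand on the floor of the bay holding their stock twin, queen in the bay without one (tilt < 0.12 rad, within 30 mm across and 60 mm along of the bay's middle), at rest, released; stock pieces upright within 20 mm, half-turned ones within 30 mm, of their starts (x of rook in the frame of tray between -0.06 and 0.06 m and z of rook in the frame of tray between 0.002 and 0.011 m and angle between each of rook, bishop, pawn, queen, stock_rook, stock_bishop, stock_pawn, rough_rook, rough_pawn's own z axis and vertical below 0.12 rad and linear speed of each of rook, bishop, pawn, queen, stock_rook, stock_bishop, stock_pawn below 0.02 m/s and angular speed of each of rook, bishop, pawn, queen, stock_rook, stock_bishop, stock_pawn below 0.3 rad/s and contact force between each of rook, bishop, pawn, queen, stock_rook, stock_bishop, stock_pawn and the fingers below 0.1 N and ((y of rook in the frame of tray between -0.156 and -0.096 m and y of stock_rook in the frame of tray between -0.156 and -0.096 m) or (y of rook in the frame of tray between -0.072 and -0.012 m and y of stock_rook in the frame of tray between -0.072 and -0.012 m) or (y of rook in the frame of tray between 0.012 and 0.072 m and y of stock_rook in the frame of tray between 0.012 and 0.072 m) or (y of rook in the frame of tray between 0.096 and 0.156 m and y of stock_rook in the frame of tray between 0.096 and 0.156 m)) and x of bishop in the frame of tray between -0.06 and 0.06 m and z of bishop in the frame of tray between 0.002 and 0.011 m and ((y of bishop in the frame of tray between -0.156 and -0.096 m and y of stock_bishop in the frame of tray between -0.156 and -0.096 m) or (y of bishop in the frame of tray between -0.072 and -0.012 m and y of stock_bishop in the frame of tray between -0.072 and -0.012 m) or (y of bishop in the frame of tray between 0.012 and 0.072 m and y of stock_bishop in the frame of tray between 0.012 and 0.072 m) or (y of bishop in the frame of tray between 0.096 and 0.156 m and y of stock_bishop in the frame of tray between 0.096 and 0.156 m)) and x of pawn in the frame of tray between -0.06 and 0.06 m and z of pawn in the frame of tray between 0.002 and 0.011 m and ((y of pawn in the frame of tray between -0.156 and -0.096 m and y of stock_pawn in the frame of tray between -0.156 and -0.096 m) or (y of pawn in the frame of tray between -0.072 and -0.012 m and y of stock_pawn in the frame of tray between -0.072 and -0.012 m) or (y of pawn in the frame of tray between 0.012 and 0.072 m and y of stock_pawn in the frame of tray between 0.012 and 0.072 m) or (y of pawn in the frame of tray between 0.096 and 0.156 m and y of stock_pawn in the frame of tray between 0.096 and 0.156 m)) and x of queen in the frame of tray between -0.06 and 0.06 m and z of queen in the frame of tray between 0.002 and 0.011 m and ((y of queen in the frame of tray between -0.156 and -0.096 m and (y of stock_rook in the frame of tray above -0.096 m or y of stock_rook in the frame of tray below -0.156 m) and (y of stock_bishop in the frame of tray above -0.096 m or y of stock_bishop in the frame of tray below -0.156 m) and (y of stock_pawn in the frame of tray above -0.096 m or y of stock_pawn in the frame of tray below -0.156 m)) or (y of queen in the frame of tray between -0.072 and -0.012 m and (y of stock_rook in the frame of tray above -0.012 m or y of stock_rook in the frame of tray below -0.072 m) and (y of stock_bishop in the frame of tray above -0.012 m or y of stock_bishop in the frame of tray below -0.072 m) and (y of stock_pawn in the frame of tray above -0.012 m or y of stock_pawn in the frame of tray below -0.072 m)) or (y of queen in the frame of tray between 0.012 and 0.072 m and (y of stock_rook in the frame of tray above 0.072 m or y of stock_rook in the frame of tray below 0.012 m) and (y of stock_bishop in the frame of tray above 0.072 m or y of stock_bishop in the frame of tray below 0.012 m) and (y of stock_pawn in the frame of tray above 0.072 m or y of stock_pawn in the frame of tray below 0.012 m)) or (y of queen in the frame of tray between 0.096 and 0.156 m and (y of stock_rook in the frame of tray above 0.156 m or y of stock_rook in the frame of tray below 0.096 m) and (y of stock_bishop in the frame of tray above 0.156 m or y of stock_bishop in the frame of tray below 0.096 m) and (y of stock_pawn in the frame of tray above 0.156 m or y of stock_pawn in the frame of tray below 0.096 m))) and x of stock_rook in the frame of tray between -0.06 and 0.06 m and z of stock_rook in the frame of tray between 0.002 and 0.011 m and distance of each of stock_rook, stock_bishop, stock_pawn from where it was at the start of the episode below 0.02 m and x of stock_bishop in the frame of tray between -0.06 and 0.06 m and z of stock_bishop in the frame of tray between 0.002 and 0.011 m and x of stock_pawn in the frame of tray between -0.06 and 0.06 m and z of stock_pawn in the frame of tray between 0.002 and 0.011 m and distance of each of rough_rook, rough_pawn from where it was at the start of the episode below 0.03 m); the robot touches nothing.
It fails at once if a piece already in the tray is shoved more than 20 mm or tipped (distance of any of stock_rook, stock_bishop, stock_pawn from where it was at the start of the episode above 0.02 m or angle between any of stock_rook, stock_bishop, stock_pawn's own z axis and vertical above 0.35 rad).
It fails at once if a half-turned piece is moved more than 30 mm or tipped (distance of any of rough_rook, rough_pawn from where it was at the start of the episode above 0.03 m or angle between any of rough_rook, rough_pawn's own z axis and vertical above 0.35 rad).
It also fails if it takes over 115 s, if anything falls off the work surface, if the arm or the gripper's body presses on something with over 40 N, if the wrist force passes 120 N, or if a joint passes its speed limit or range.

ROBOT

A 6-joint arm with a two-finger parallel gripper is mounted at the origin on the work surface. World frame = base frame: x ahead of the robot, y to its left, z up, the work surface at z = 0. Lengths are in m, angles in rad, forces in N, time in s.
With the tool pointing down it reaches from about 0.35 to 0.85 m from the base axis. Payload 8.1 kg.
Tool frame: the origin (TCP) lies between the finger pads, 19 mm behind the fingertips; this is the grasp point; z points along the fingers, y is the direction in which the jaws open and shut (so a half turn about z gives the same grasp; the last joint's range is limited). The gripper opens to 93 mm and grips with 3 to 60 N. Pads are 15 mm wide; open, the fingers measure 128 mm over their backs; the gripper's body (75 mm by 188 mm) begins 65 mm behind the grasp point.
Start: joints at [-1.425, 0.13, 1.488, -0, 1.523, -0.085], TCP at [0.137, -0.584, 0.237] pointing down, gripper open.
Joint ranges: [-2.96, 2.96], [-0.89, 2.26], [0.02, 2.5], [-1.34, 4.48], [0, 2.73], [-2.66, 2.66]. Speed limits (rad/s): [2.39, 2.39, 2.79, 3.14, 3.14, 3.14].

INTERFACE

Orientations are given as a rotation vector (axis times angle).
In Python, from plant import * gives the robot as it stands.
- The arm moves only by the tool move_arm, never from a script. Its argument "series" is a list of rows, each a list of 7 numbers: the shift along the tool's x, y, z each as a share of 10 cm, from -1 to 1, then the turn, a rotation vector about the tool's x, y, z each as a share of 180 degrees, from -1 to 1, then the opening, from -1 (shut) to 1 (fully open). In form: [[dx, dy, dz, rx, ry, rz, jaw], ...]. A call has 1 to 8 rows; each row is the pose to reach, as a shift and turn from the pose commanded when the call began, along the tool's axes at that moment, turning the shorter way round; what a row does not reach only later rows make up. A row lasts 1/10 s, in which the tool goes at most 50 mm and 8.59 degrees, less where a joint would pass 70% of its speed; a pose out of reach is approached as far as the arm can. A call with a number of a shift or a turn outside -1 to 1 is refused whole. A call with a gripper value outside its range is refused whole. The fingers move at their own pace and stop on an object; "squeeze" is the grip in N (left out, the last holds). Time passes only in rows, so rows that repeat a pose let the fingers close. It gives the time, the measured TCP pose, the force and the opening at its end, in the units of the state.
- read_state(): the state, without advancing time (a new reading comes with each control period).
- read_camera(name): name is "scene" or "top" or "wrist"; returns a dict with "frame" (400x640x3 uint8, red, green, blue), "K" (3x3 intrinsics, pixels), "rvec" (rotation vector, rad) and "tvec" (3), from world to camera coordinates, as OpenCV has them. Camera axes: x right, y down, z forward; pixel columns grow to the right and rows downward; lengths in m; the calibration is good to about 2 mm. The wrist camera is an equidistant fisheye: a pixel r from the principal point sees the ray r / f radians off the axis. A picture is of the moment at which its call begins. There is no depth.
- close_job(): hands the job in, once; it reports no verdict.
The state is a dict: "t": time; "q": joint angles; "dq": joint speeds; "joint_torque": joint torques, N m; "tool_pos": TCP position; "orientation": TCP orientation; "force": force on the tool from outside, world axes, zero at the start; "wrist_torque": the same for the moment, N m; "opening": finger opening in m.
Only numpy, scipy, OpenCV 4.12 (cv2) and the standard library are available. Lean on these libraries where they do the work, as an engineer would, in place of code of your own. Each camera call takes 0.05 s, during which the arm holds its last target.

## Working session

There is one attempt and no reset: what is moved stays moved. The work goes in short steps, Python scripts to look and compute and a tool call to move; the robot and the scene stay as the last step left them, time stands still between calls to the robot, and variables do not carry over. Pictures are saved under pics/ and viewed, and the job is handed in when it is done.

Besides the shell and the picture viewer there is one more tool, called after "Call:" by a JSON object that holds its "name" and its "arguments". move_arm: Moves the arm, as the interface text tells. Shift numbers are shares of 10 cm and turn numbers shares of 180 degrees, none past 1 either way. Its arguments: {"type":"object","properties":{"series":{"type":"array","items":{"type":"array","items":{"type":"number"}}},"squeeze":{"type":"number"}},"required":["series"]}

```bash
mkdir -p pics; ls; python3 - <<'E'
from plant import *
import cv2
s=read_state();print({k:s[k] for k in('t','tool_pos','orientation','opening')})
for n in('scene','top','wrist'):
    c=read_camera(n);cv2.imwrite(f'pics/{n}0.png',c['frame'][:,:,::-1]);print(n,c['K'].tolist(),c['rvec'],c['tvec'])
E
```

```text
pics
{'t': 0.0, 'tool_pos': array([ 0.13720467, -0.5835611 ,  0.23640096]), 'orientation': array([-3.11888874e+00, -3.61465357e-01,  6.13952264e-05]), 'opening': 0.09304205966027561}
scene [[452.2233118338128, 0.0, 320.165175952562], [0.0, 452.2233118338128, 197.50009580595423], [0.0, 0.0, 1.0]] [ 1.40946209  2.02000816 -0.95611993] [ 0.15459914 -0.30223813  1.60391193]
top [[494.8243570006521, 0.0, 318.48193288281993], [0.0, 494.8243570006521, 200.36337391633768], [0.0, 0.0, 1.0]] [ 2.16892973 -2.15849111  0.10870952] [0.05166213 0.56719262 1.28676945]
wrist [[309.70691628693146, 0.0, 320.37370077631846], [0.0, 309.70691628693146, 202.4607341623892], [0.0, 0.0, 1.0]] [-2.29287484  1.81610365  0.2437832 ] [-0.59892276 -0.03017531  0.38887307]
```

View pics/scene0.png

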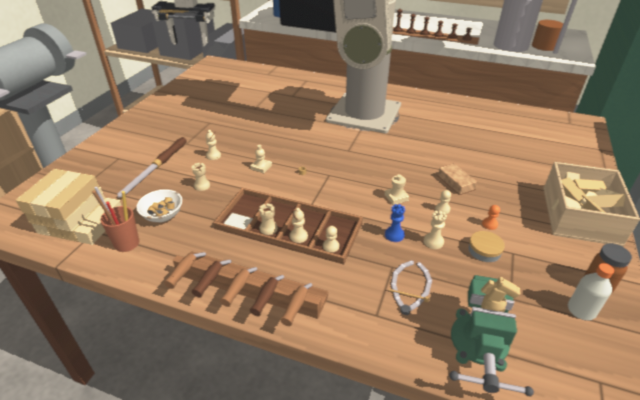

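View pics/top0.png

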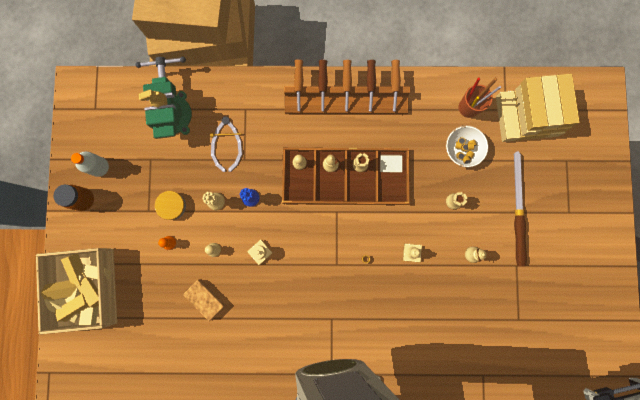

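View pics/wrist0.png

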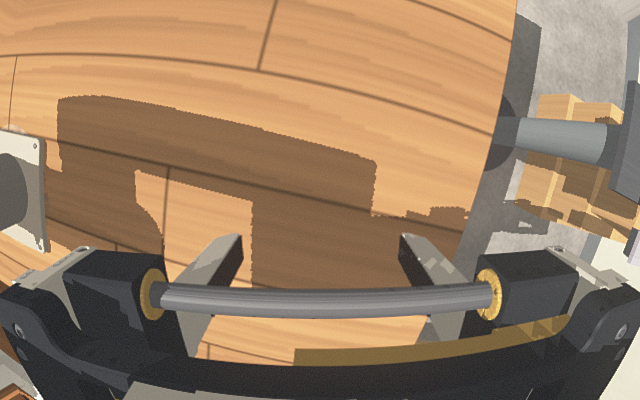

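The scene camera shows the bishop at (212,145), the rook at (201,177), the pawn at (444,202) and the queen at (434,229). The things to avoid are the rough pawn at (261,158), rough rook at (398,188), blue queen at (395,222), orange pawn at (492,216) and the tray stock. In the top view, the tray holds the pawn, bishop, rook and ticket from left to right. Next I'll take close crops.

```bash
python3 - <<'E'
import cv2,numpy as np
t=cv2.imread('pics/top0.png');s=cv2.imread('pics/scene0.png')
def cr(im,x,y,w=70,h=60):
    return cv2.resize(im[y-h//2:y+h//2,x-w//2:x+w//2],None,fx=3.7,fy=3.7,interpolation=cv2.INTER_NEAREST)
L=[(t,457,200),(t,476,255),(t,413,253),(t,214,200),(t,213,250),(t,260,252)]
M=[(s,201,177),(s,212,145),(s,261,158),(s,434,229),(s,444,202),(s,398,188)]
a=np.vstack([np.hstack([cr(*q) for q in L[:3]]),np.hstack([cr(*q) for q in L[3:]])])
b=np.vstack([np.hstack([cr(*q) for q in M[:3]]),np.hstack([cr(*q) for q in M[3:]])])
cv2.imwrite('pics/ca.png',a);cv2.imwrite('pics/cb.png',b)
c=cv2.resize(t[140:215,275:420],None,fx=5,fy=5,interpolation=cv2.INTER_NEAREST);cv2.imwrite('pics/cc.png',c)
E
```

```text
(no output)
```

View pics/ca.png

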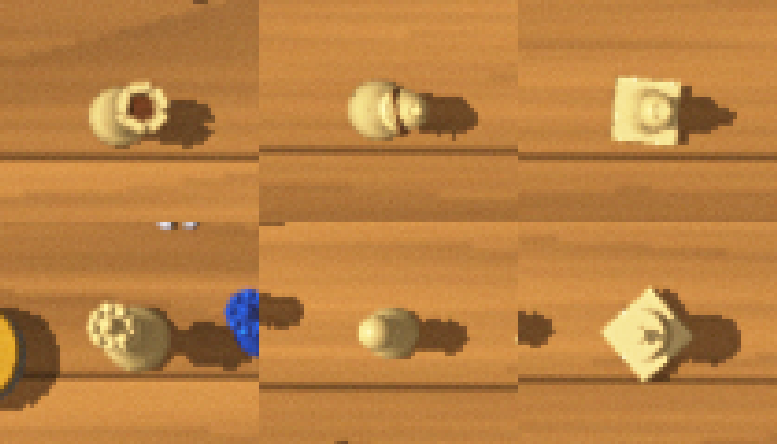

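View pics/cb.png

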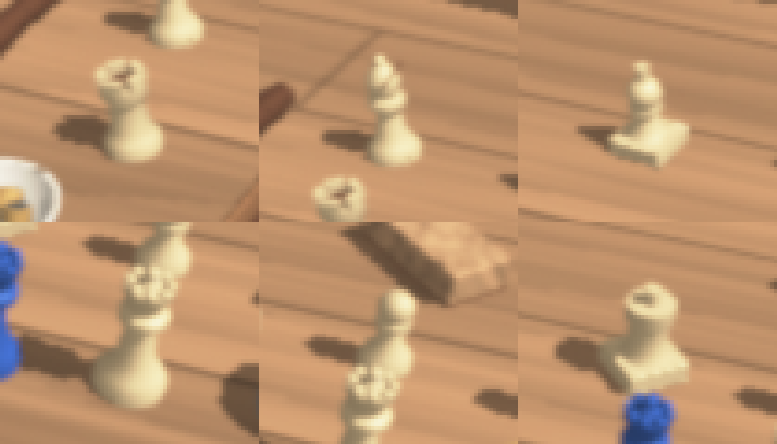

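View pics/cc.png

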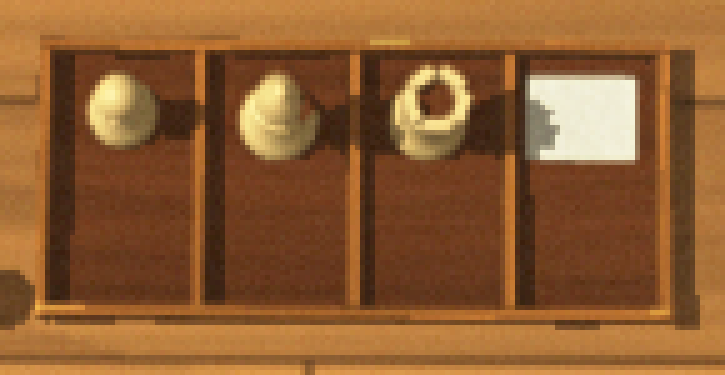

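```bash
cat > h.py <<'E'
from plant import *
import cv2,numpy as np
def cam(c):
    R=cv2.Rodrigues(np.array(c['rvec'],float))[0];return c['K'],R,-R.T@np.array(c['tvec']).ravel()
def ray(c,uv,z):
    K,R,C=cam(c);uv=np.atleast_2d(uv).astype(float)
    d=np.c_[(uv[:,0]-K[0,2])/K[0,0],(uv[:,1]-K[1,2])/K[1,1],np.ones(len(uv))]@R
    return (C+d*((z-C[2])/d[:,2])[:,None])[:,:2]
def proj(c,P):
    return cv2.projectPoints(np.atleast_2d(P).astype(float),np.array(c['rvec'],float),np.array(c['tvec'],float),c['K'],None)[0][:,0]
def mask(f):
    h=cv2.cvtColor(f,cv2.COLOR_RGB2HSV);return ((h[...,0]>18)&(h[...,0]<38)&(h[...,1]<145)&(h[...,2]>95)).astype(np.uint8)
def blob(m,seed,r=22):
    n,l,st,ce=cv2.connectedComponentsWithStats(m,connectivity=4)
    u,v=seed;sub=l[v-6:v+7,u-6:u+7];ids=np.bincount(sub[sub>0]);i=ids.argmax()
    ys,xs=np.where(l==i);return np.c_[xs,ys],st[i]
def foot(c,seed,rad,ztop,zf=0.004):
    m=mask(c['frame']);p,st=blob(m,seed)
    C=cam(c)[2]
    # sub-pixel-ish: use pixel corners' extent via hull of pixel squares
    q=np.vstack([p+o for o in([-.5,-.5],[.5,-.5],[-.5,.5],[.5,.5])])
    P=ray(c,q,zf)
    d=P.mean(0)-C[:2];d/=np.linalg.norm(d);n=np.array([-d[1],d[0]])
    a=P@d;b=P@n
    inner=np.percentile(a,0.7);near=b[a<inner+rad*1.0]
    cen=(inner+rad)*d+n*(near.min()+near.max())/2
    return cen,st.tolist(),(near.max()-near.min()),a.max()-a.min()
E
python3 - <<'E'
from h import *
c=read_camera('top');print('C',cam(c)[2]);s=read_camera('scene');print('Cs',cam(s)[2])
for n,sd,r,h in[('rook',(452,201),.0215,.068),('bishop',(471,255),.0215,.091),('queen',(217,203),.024,.1),('pawn',(213,250),.019,.062)]:
    cen,st,w,l=foot(c,sd,r,h)
    print(n,cen.round(4),st,'w',round(w,4),'len',round(l,4),'head top',proj(c,[*cen,h]).round(1),'scene foot/head',proj(s,[[*cen,0],[*cen,h]]).round(1).tolist())
for n,sd,r,z in[('sp',(299,162),.019,.01),('sb',(331,165),.0215,.01),('sr',(362,166),.0215,.01)]:
    cen,st,w,l=foot(c,sd,r,0,z);print(n,cen.round(4),st,round(w,4))
tr=np.array([[284.5,149],[409,149],[410.0,204],[282.5,203.5]])
print(ray(c,tr,0.022).round(4))
h=cv2.cvtColor(c['frame'],cv2.COLOR_RGB2HSV);m=((h[...,1]<40)&(h[...,2]>180)).astype(np.uint8)
p,st=blob(m,(392,163));print('ticket',st,ray(c,p.mean(0),.006))
v=(c['frame'][:,:,::-1]*1);v[mask(c['frame'])>0]=(255,0,255);cv2.imwrite('pics/m.png',v)
E
```

```text
C [0.42685703 0.04593885 1.34008759]
Cs [1.4008433  0.34473789 0.77882995]
rook [ 0.5705 -0.3115] [446, 192, 21, 17, 204] w 0.0411 len 0.0615 head top [[460.1 198.1]] scene foot/head [[201.3, 185.9], [197.2, 166.1]]
bishop [ 0.4271 -0.359 ] [465, 247, 13, 15, 158] w 0.04 len 0.0354 head top [[483.1 254.1]] scene foot/head [[212.9, 155.8], [208.3, 130.0]]
queen [0.5668 0.3373] [202, 192, 22, 18, 245] w 0.046 len 0.064 head top [[206.3 197. ]] scene foot/head [[433.7, 241.7], [440.8, 210.7]]
pawn [0.4357 0.3395] [205, 243, 15, 14, 132] w 0.0376 len 0.041 head top [[207.4 249.3]] scene foot/head [[442.5, 209.0], [446.7, 190.6]]
sp [0.6741 0.113 ] [293, 155, 11, 14, 117] 0.0284
sb [0.6697 0.0233] [323, 155, 15, 17, 159] 0.0416
sr [ 0.6714 -0.057 ] [353, 154, 16, 18, 155] 0.0414
[[ 0.7074  0.1473]
 [ 0.7087 -0.1898]
 [ 0.5592 -0.1903]
 [ 0.559   0.1508]]
ticket [381 156  21  16 283] [[ 0.6727811  -0.14702648]]
```

View pics/m.png

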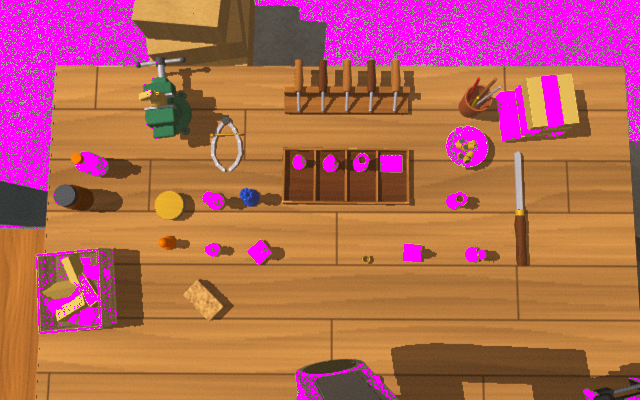

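Each identity is confirmed in the crops. The foot widths measured from above match the given sizes to 2–3 mm. The tray centre comes out near (0.6335, -0.0205) with yaw near 0, so the bays lie at y = 0.1055 (pawn), 0.0215 (bishop), -0.0625 (rook) and -0.1465 (ticket). I'll square the tool first, which takes a turn of 0.0734 about tool z. After that tool x = world x, tool y = -world y and tool z = down.

Call:
{"name": "move_arm", "arguments": {"series": [[0,0,0,0,0,0.0734,1],[0,0,0,0,0,0.0734,1],[0,0,0,0,0,0.0734,1]], "squeeze": 12}}

```text
t: 0.55
tool_pos: [0.1373, -0.584, 0.2373]
orientation: [-3.141, 0.002, 0.0]
force: [-0.4, 0.3, -0.2]
opening: 0.0929
```

Call:
{"name": "move_arm", "arguments": {"series": [[0.33,-0.25,0,0,0,0,1],[0.66,-0.5,0,0,0,0,1],[1,-0.75,0,0,0,0,1],[1,-0.75,0,0,0,0,1]]}}

```text
t: 0.95
tool_pos: [0.2409, -0.5064, 0.2375]
orientation: [-3.141, -0.011, -0.002]
force: [-0.1, -0.6, 0.0]
opening: 0.0932
```

Call:
{"name": "move_arm", "arguments": {"series": [[0.33,-0.25,0,0,0,0,1],[0.66,-0.5,0,0,0,0,1],[1,-0.75,0,0,0,0,1],[1,-0.75,0,0,0,0,1]]}}

```text
t: 1.35
tool_pos: [0.3403, -0.4316, 0.2375]
orientation: [-3.141, -0.011, -0.002]
force: [-0.6, -0.2, 0.1]
opening: 0.0928
```

Call:
{"name": "move_arm", "arguments": {"series": [[0.3,-0.25,0.1,0,0,0,1],[0.6,-0.5,0.2,0,0,0,1],[0.9,-0.75,0.37,0,0,0,1],[0.9,-0.75,0.37,0,0,0,1],[0.9,-0.75,0.37,0,0,0,1]]}}

```text
t: 1.85
tool_pos: [0.4268, -0.3591, 0.1999]
orientation: [-3.141, -0.005, 0.002]
force: [-0.8, -1.5, 0.7]
opening: 0.0929
```

```bash
python3 - <<'E'
from h import *
c=read_camera('wrist');cv2.imwrite('pics/w1.png',c['frame'][:,:,::-1])
def fproj(c,P):
    K,R,C=cam(c);p=R@(np.array(P)-C);r=np.hypot(p[0],p[1]);t=np.arctan2(r,p[2]);return K[0,2]+K[0,0]*t*p[0]/r,K[1,2]+K[0,0]*t*p[1]/r
for z in(0,.051,.091):print(fproj(c,[.4271,-.359,z]))
E
```

```text
(np.float64(320.5392447123316), np.float64(183.98103161848064))
(np.float64(320.541942252747), np.float64(194.67611527460105))
(np.float64(320.5446198393395), np.float64(205.86630795270383))
```

View pics/w1.png

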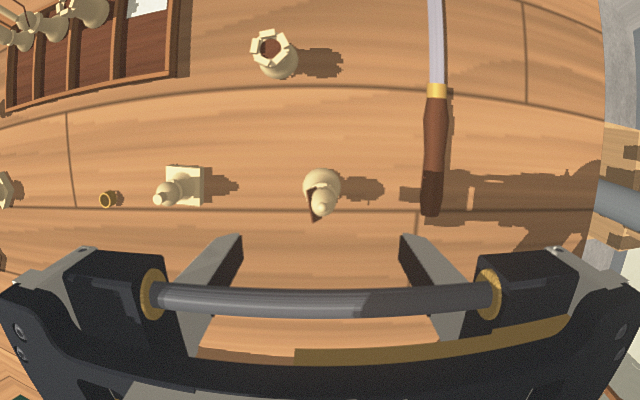

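The wrist picture shows the bishop at (321,190), centred between the fingers. That matches the predicted foot at (320.5,184) and head at (320.5,206).

Call:
{"name": "move_arm", "arguments": {"series": [[0,0,0.4,0,0,0,1],[0,0,0.8,0,0,0,1],[0,0,1,0,0,0,1]]}}

```text
t: 2.2
tool_pos: [0.4248, -0.3596, 0.0977]
orientation: [-3.14, 0.002, 0.004]
force: [-0.0, -0.4, 0.2]
opening: 0.0927
```

Call:
{"name": "move_arm", "arguments": {"series": [[0,0,0.25,0,0,0,1],[0,0,0.45,0,0,0,0.4],[0,0,0.45,0,0,0,-0.2],[0,0,0.45,0,0,0,-0.7],[0,0,0.45,0,0,0,-0.8],[0,0,0.45,0,0,0,-0.8],[0,0,0.45,0,0,0,-0.8],[0,0,0.45,0,0,0,-0.8]]}}

```text
t: 3.0
tool_pos: [0.4276, -0.3593, 0.0561]
orientation: [3.141, 0.001, 0.001]
force: [0.4, -0.6, 1.0]
opening: 0.0417
```

Call:
{"name": "move_arm", "arguments": {"series": [[0,0,0,0,0,0,-0.8],[0,0,0,0,0,0,-0.8],[0,0,0,0,0,0,-0.8]]}}

```text
t: 3.3
tool_pos: [0.4274, -0.3591, 0.0556]
orientation: [3.141, 0.001, 0.0]
force: [-0.7, 0.1, 0.5]
opening: 0.0291
```

Call:
{"name": "move_arm", "arguments": {"series": [[0,0,0,0,0,0,-0.8],[0,0,0,0,0,0,-0.8],[0,0,-0.3,0,0,0,-0.8],[0,0,-0.65,0,0,0,-0.8],[0,0,-1,0,0,0,-0.8]]}}

```text
t: 3.8
tool_pos: [0.4266, -0.3584, 0.1557]
orientation: [-3.14, -0.0, 0.002]
force: [0.5, 0.2, -0.5]
opening: 0.0293
```

Call:
{"name": "move_arm", "arguments": {"series": [[0.1,-0.2,-0.2,0,0,0,-0.8],[0.25,-0.5,-0.45,0,0,0,-0.8],[0.5,-1,-0.45,0,0,0,-0.8]]}}

```text
t: 4.1
tool_pos: [0.476, -0.2659, 0.2047]
orientation: [3.137, -0.005, 0.008]
force: [1.1, -0.1, -0.1]
opening: 0.0291
```

Call:
{"name": "move_arm", "arguments": {"series": [[0.15,-0.3,0,0,0,0,-0.8],[0.3,-0.65,0,0,0,0,-0.8],[0.5,-1,0,0,0,0,-0.8]]}}

```text
t: 4.4
tool_pos: [0.5245, -0.1628, 0.2002]
orientation: [-3.141, 0.0, 0.001]
force: [1.2, 0.1, -0.5]
opening: 0.0293
```

Call:
{"name": "move_arm", "arguments": {"series": [[0.15,-0.3,0,0,0,0,-0.8],[0.3,-0.65,0,0,0,0,-0.8],[0.5,-1,0,0,0,0,-0.8]]}}

```text
t: 4.7
tool_pos: [0.5745, -0.0628, 0.2001]
orientation: [-3.141, 0.0, 0.001]
force: [1.0, -1.0, -1.0]
opening: 0.0292
```

Call:
{"name": "move_arm", "arguments": {"series": [[0.1,-0.3,0,0,0,0,-0.8],[0.2,-0.6,0,0,0,0,-0.8],[0.23,-0.8,0,0,0,0,-0.8],[0.23,-0.8,0,0,0,0,-0.8],[0.23,-0.8,0,0,0,0,-0.8]]}}

```text
t: 5.2
tool_pos: [0.5972, 0.0158, 0.1999]
orientation: [3.141, 0.002, -0.002]
force: [-0.3, -0.1, -1.3]
opening: 0.0289
```

```bash
python3 - <<'E'
from h import *
print(read_state()['tool_pos'])
for n in('scene','top'):
    c=read_camera(n);f=c['frame'][:,:,::-1];cv2.imwrite(f'pics/{n}1.png',f)
E
```

```text
[0.5971901  0.01583721 0.19992719]
```

View pics/scene1.png

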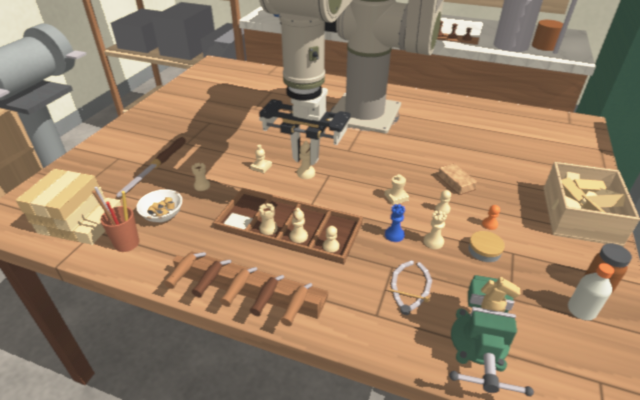

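The bishop hangs upright below the gripper at about (307,165) in the scene picture. I'll lower it into its bay, with the stock bishop at (298,222).

Call:
{"name": "move_arm", "arguments": {"series": [[0.03,-0.055,0.3,0,0,0,-0.8],[0.03,-0.055,0.6,0,0,0,-0.8],[0.03,-0.055,0.9,0,0,0,-0.8],[0.03,-0.055,1,0,0,0,-0.8]]}}

```text
t: 5.7
tool_pos: [0.5979, 0.0201, 0.0966]
orientation: [-3.141, 0.002, 0.009]
force: [-1.5, 0.6, -0.8]
opening: 0.0292
```

Call:
{"name": "move_arm", "arguments": {"series": [[0,0,0.15,0,0,0,-0.8],[0,0,0.28,0,0,0,-0.8],[0,0,0.36,0,0,0,-0.8],[0,0,0.38,0,0,0,-0.8],[0,0,0.38,0,0,0,-0.8]]}}

```text
t: 6.2
tool_pos: [0.6007, 0.0212, 0.0627]
orientation: [-3.142, -0.0, -0.0]
force: [0.2, 0.5, 0.7]
opening: 0.0293
```

Call:
{"name": "move_arm", "arguments": {"series": [[0,0,0.01,0,0,0,-0.8],[0,0,0.01,0,0,0,-0.5],[0,0,0.01,0,0,0,-0.3],[0,0,0.01,0,0,0,-0.1],[0,0,0.01,0,0,0,0.1],[0,0,0.01,0,0,0,0.1],[0,0,0.01,0,0,0,0.1]]}}

```text
t: 6.9
tool_pos: [0.6005, 0.0212, 0.0615]
orientation: [-3.142, -0.0, -0.0]
force: [-0.0, 0.1, -0.5]
opening: 0.0508
```

Call:
{"name": "move_arm", "arguments": {"series": [[0,0,-0.2,0,0,0,0.1],[0,0,-0.6,0,0,0,0.1],[0,0,-1,0,0,0,0.1],[0,0,-1,0,0,0,0.1]]}}

```text
t: 7.3
tool_pos: [0.6045, 0.0211, 0.1689]
orientation: [3.141, 0.0, 0.018]
force: [0.5, -0.8, 0.2]
opening: 0.051
```

```bash
python3 - <<'E'
from h import *
c=read_camera('wrist');cv2.imwrite('pics/w2.png',c['frame'][:,:,::-1])
E
```

```text
(no output)
```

View pics/w2.png

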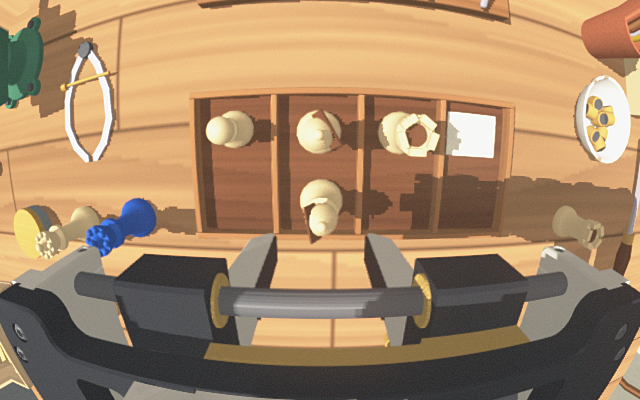

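The bishop stands upright at (320,205) in the bay of the stock bishop. Next is the rook.

Call:
{"name": "move_arm", "arguments": {"series": [[0,0.4,-0.2,0,0,0,0.6],[-0.02,0.8,-0.38,0,0,0,1],[-0.05,1,-0.38,0,0,0,1]]}}

```text
t: 7.65
tool_pos: [0.5962, -0.0816, 0.2011]
orientation: [3.14, -0.001, 0.004]
force: [0.3, -0.1, -0.1]
opening: 0.0708
```

Call:
{"name": "move_arm", "arguments": {"series": [[0,0.45,0,0,0,0,1],[-0.05,0.9,0,0,0,0,1],[-0.1,1,0,0,0,0,1]]}}

```text
t: 7.95
tool_pos: [0.5841, -0.1828, 0.1976]
orientation: [3.141, -0.005, -0.004]
force: [0.1, 0.8, 0.2]
opening: 0.0917
```

Call:
{"name": "move_arm", "arguments": {"series": [[-0.1,0.45,0,0,0,0,1],[-0.15,0.9,0,0,0,0,1],[-0.15,1,0,0,0,0,1],[-0.15,1,0,0,0,0,1]]}}

```text
t: 8.35
tool_pos: [0.5697, -0.2796, 0.1979]
orientation: [-3.14, 0.004, 0.003]
force: [0.9, -0.4, -0.1]
opening: 0.0927
```

Call:
{"name": "move_arm", "arguments": {"series": [[0,0.325,0,0,0,0,1],[0,0.325,0.3,0,0,0,1],[0,0.325,0.65,0,0,0,1],[0,0.325,0.75,0,0,0,1],[0,0.325,0.75,0,0,0,1]]}}

```text
t: 8.85
tool_pos: [0.5694, -0.3085, 0.1216]
orientation: [-3.138, -0.003, 0.007]
force: [-0.9, -0.2, -0.3]
opening: 0.093
```

```bash
python3 - <<'E'
from h import *
print(read_state()['tool_pos'])
c=read_camera('wrist');cv2.imwrite('pics/w3.png',c['frame'][:,:,::-1])
E
```

```text
[ 0.56939267 -0.30853121  0.12158797]
```

View pics/w3.png

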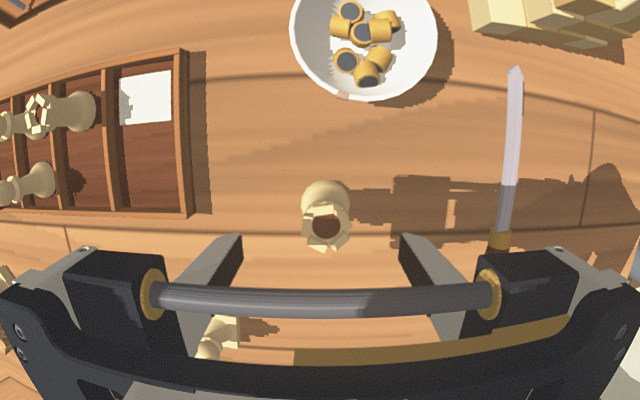

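The rook sits at (325,215), between the fingers and within about 2 mm. I'll descend and grip.

Call:
{"name": "move_arm", "arguments": {"series": [[0.01,0.03,0.3,0,0,0,1],[0.01,0.03,0.6,0,0,0,1],[0.01,0.03,0.68,0,0,0,0.4],[0.01,0.03,0.68,0,0,0,-0.2],[0.01,0.03,0.68,0,0,0,-0.6],[0.01,0.03,0.68,0,0,0,-0.7],[0.01,0.03,0.68,0,0,0,-0.7],[0.01,0.03,0.68,0,0,0,-0.7]]}}

```text
t: 9.7
tool_pos: [0.5721, -0.3146, 0.0576]
orientation: [3.141, 0.0, 0.002]
force: [-0.9, -0.0, 0.2]
opening: 0.0498
```

Call:
{"name": "move_arm", "arguments": {"series": [[0,0,0,0,0,0,-0.7],[0,0,0,0,0,0,-0.7],[0,0,0,0,0,0,-0.7],[0,0,0,0,0,0,-0.7]]}}

```text
t: 10.1
tool_pos: [0.5717, -0.3143, 0.0566]
orientation: [3.142, 0.0, 0.0]
force: [0.4, 0.6, 0.7]
opening: 0.0339
```

Call:
{"name": "move_arm", "arguments": {"series": [[0,0,-0.25,0,0,0,-0.7],[0,0,-0.6,0,0,0,-0.7],[0,0,-1,0,0,0,-0.7]]}}

```text
t: 10.4
tool_pos: [0.5704, -0.3136, 0.1555]
orientation: [-3.14, -0.0, 0.005]
force: [-0.0, -0.6, -0.0]
opening: 0.034
```

Call:
{"name": "move_arm", "arguments": {"series": [[0,-0.25,-0.3,0,0,0,-0.7],[0.05,-0.6,-0.35,0,0,0,-0.7],[0.1,-1,-0.35,0,0,0,-0.7]]}}

```text
t: 10.7
tool_pos: [0.5825, -0.2147, 0.1939]
orientation: [3.14, -0.003, 0.006]
force: [0.5, 0.5, -2.2]
opening: 0.034
```

Call:
{"name": "move_arm", "arguments": {"series": [[0,-0.4,0,0,0,0,-0.7],[0.05,-0.75,0,0,0,0,-0.7],[0.1,-1,0,0,0,0,-0.7],[0.1,-1,0,0,0,0,-0.7]]}}

```text
t: 11.1
tool_pos: [0.5918, -0.1109, 0.1912]
orientation: [-3.14, -0.006, 0.0]
force: [0.4, -0.4, -0.6]
opening: 0.0344
```

Call:
{"name": "move_arm", "arguments": {"series": [[0.05,-0.3,0,0,0,0,-0.7],[0.08,-0.5,0,0,0,0,-0.7],[0.08,-0.5,0,0,0,0,-0.7],[0.08,-0.5,0,0,0,0,-0.7]]}}

```text
t: 11.5
tool_pos: [0.5994, -0.0649, 0.1912]
orientation: [3.141, 0.001, -0.001]
force: [-0.1, 0.2, -0.2]
opening: 0.0343
```

Call:
{"name": "move_arm", "arguments": {"series": [[0,-0.024,0.3,0,0,0,-0.7],[0,-0.024,0.6,0,0,0,-0.7],[0,-0.024,0.9,0,0,0,-0.7],[0,-0.024,1,0,0,0,-0.7],[0,-0.024,1,0,0,0,-0.7]]}}

```text
t: 12.0
tool_pos: [0.5979, -0.0627, 0.0895]
orientation: [-3.141, 0.001, 0.006]
force: [-0.5, -0.3, -0.7]
opening: 0.0339
```

Call:
{"name": "move_arm", "arguments": {"series": [[0,0,0.12,0,0,0,-0.7],[0,0,0.2,0,0,0,-0.7],[0,0,0.26,0,0,0,-0.7],[0,0,0.26,0,0,0,-0.7],[0,0,0.26,0,0,0,-0.7]]}}

```text
t: 12.5
tool_pos: [0.5996, -0.0618, 0.0656]
orientation: [3.142, 0.001, 0.0]
force: [0.1, -0.2, -1.0]
opening: 0.0343
```

Call:
{"name": "move_arm", "arguments": {"series": [[0,0,0.015,0,0,0,-0.7],[0,0,0.028,0,0,0,-0.7],[0,0,0.028,0,0,0,-0.7],[0,0,0.028,0,0,0,-0.4],[0,0,0.028,0,0,0,-0.2],[0,0,0.028,0,0,0,0],[0,0,0.028,0,0,0,0.1],[0,0,0.028,0,0,0,0.1]]}}

```text
t: 13.3
tool_pos: [0.5996, -0.0619, 0.0628]
orientation: [3.142, 0.0, 0.0]
force: [0.4, 0.1, 0.2]
opening: 0.0508
```

Call:
{"name": "move_arm", "arguments": {"series": [[0,0,-0.2,0,0,0,0.1],[0,0,-0.6,0,0,0,0.1],[0,0,-1,0,0,0,0.1],[0,0,-1,0,0,0,0.1]]}}

```text
t: 13.7
tool_pos: [0.6035, -0.0626, 0.1703]
orientation: [3.139, 0.0, 0.018]
force: [0.5, -0.1, 0.4]
opening: 0.0514
```

```bash
python3 - <<'E'
from h import *
c=read_camera('wrist');cv2.imwrite('pics/w4.png',c['frame'][:,:,::-1])
t=read_camera('top')
h=cv2.cvtColor(t['frame'],cv2.COLOR_RGB2HSV);m=((h[...,0]>105)&(h[...,0]<130)&(h[...,1]>150)).astype(np.uint8)
p,st=blob(m,(249,197));print('blue',st,ray(t,p.max(0),.0),ray(t,p.min(0),.09))
print(read_state()['tool_pos'])
E
```

```text
blue [240 189  16  17 156] [[0.55671222 0.22739528]] [[0.58879641 0.25425033]]
[ 0.60056436 -0.06206397  0.16424442]
```

View pics/w4.png

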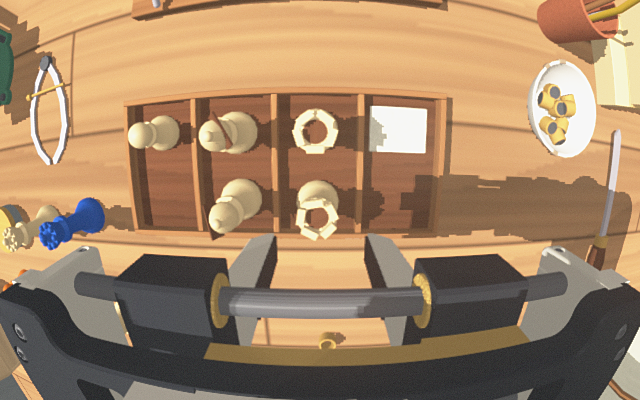

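The rook stands upright at (318,205) beside its twin. The blue queen is about 90 mm from the queen in y, so I'll approach with a narrower opening.

Call:
{"name": "move_arm", "arguments": {"series": [[0,-0.3,-0.3,0,0,0,0.4],[0,-0.6,-0.55,0,0,0,0.4],[0,-1,-0.55,0,0,0,0.4]]}}

```text
t: 14.1
tool_pos: [0.6007, 0.038, 0.2201]
orientation: [3.141, -0.003, 0.006]
force: [0.6, 1.2, 0.2]
opening: 0.0646
```

Call:
{"name": "move_arm", "arguments": {"series": [[-0.03,-0.45,0,0,0,0,0.4],[-0.07,-0.9,0,0,0,0,0.4],[-0.1,-1,0,0,0,0,0.4]]}}

```text
t: 14.4
tool_pos: [0.5877, 0.1423, 0.2153]
orientation: [-3.141, -0.006, 0.006]
force: [0.9, -0.2, -0.0]
opening: 0.0653
```

Call:
{"name": "move_arm", "arguments": {"series": [[-0.05,-0.45,0,0,0,0,0.4],[-0.1,-0.9,0,0,0,0,0.4],[-0.1,-1,0,0,0,0,0.4]]}}

```text
t: 14.7
tool_pos: [0.5777, 0.2414, 0.2156]
orientation: [-3.141, -0.005, 0.005]
force: [0.3, -0.5, -0.2]
opening: 0.0652
```

Call:
{"name": "move_arm", "arguments": {"series": [[-0.05,-0.45,0,0,0,0,0.4],[-0.1,-0.9,0,0,0,0,0.4],[-0.13,-1,0,0,0,0,0.4],[-0.13,-1,0,0,0,0,0.4],[-0.13,-1,0,0,0,0,0.4]]}}

```text
t: 15.2
tool_pos: [0.5666, 0.3365, 0.2166]
orientation: [3.14, -0.0, -0.002]
force: [0.7, -1.0, 0.1]
opening: 0.065
```

```bash
python3 - <<'E'
from h import *
print(read_state()['tool_pos'])
c=read_camera('wrist');cv2.imwrite('pics/w5.png',c['frame'][:,:,::-1])
def fproj(c,P):
    K,R,C=cam(c);p=R@(np.array(P)-C);r=np.hypot(p[0],p[1]);t=np.arctan2(r,p[2]);return (K[0,2]+K[0,0]*t*p[0]/r).round(1),(K[1,2]+K[0,0]*t*p[1]/r).round(1)
for z in(0,.1):print(fproj(c,[.5668,.3373,z]))
E
```

```text
[0.56655619 0.33648129 0.21658801]
(np.float64(319.6), np.float64(181.2))
(np.float64(319.5), np.float64(203.6))
```

View pics/w5.png

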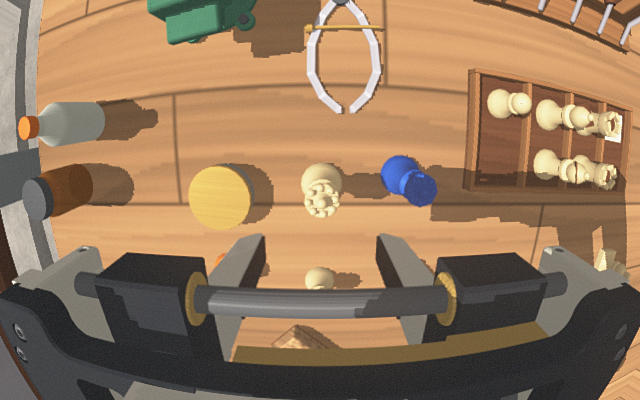

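The queen at (322,190) is centred, and the fingers clear the blue piece at (410,180). I'll descend and grip.

Call:
{"name": "move_arm", "arguments": {"series": [[0.01,0,0.3,0,0,0,0.4],[0.01,0,0.65,0,0,0,0.4],[0.01,0,1,0,0,0,0.4],[0.01,0,1,0,0,0,0.4]]}}

```text
t: 15.65
tool_pos: [0.5643, 0.3342, 0.1111]
orientation: [3.136, -0.003, -0.015]
force: [-0.7, 0.1, -1.5]
opening: 0.0651
```

Call:
{"name": "move_arm", "arguments": {"series": [[0,0,0.2,0,0,0,0.4],[0,0,0.4,0,0,0,0.4],[0,0,0.46,0,0,0,0.2],[0,0,0.46,0,0,0,-0.2],[0,0,0.46,0,0,0,-0.6],[0,0,0.46,0,0,0,-0.8],[0,0,0.46,0,0,0,-0.8],[0,0,0.46,0,0,0,-0.8]]}}

```text
t: 16.45
tool_pos: [0.5682, 0.3383, 0.0731]
orientation: [-3.141, -0.0, -0.003]
force: [-1.1, -1.2, 5.3]
opening: 0.0314
```

Call:
{"name": "move_arm", "arguments": {"series": [[0,0,0,0,0,0,-0.8],[0,0,0,0,0,0,-0.8],[0,0,0,0,0,0,-0.8]]}}

```text
t: 16.75
tool_pos: [0.5682, 0.3383, 0.0731]
orientation: [-3.141, -0.0, -0.003]
force: [-1.6, -2.3, 6.7]
opening: 0.032
```

Call:
{"name": "move_arm", "arguments": {"series": [[0,0,-0.1,0,0,0,-0.8],[0,0,-0.3,0,0,0,-0.8],[0,0,-0.6,0,0,0,-0.8],[0,0,-1,0,0,0,-0.8]]}}

```text
t: 17.15
tool_pos: [0.5658, 0.3375, 0.1705]
orientation: [3.14, 0.001, -0.007]
force: [0.4, -0.0, -0.8]
opening: 0.0318
```

Call:
{"name": "move_arm", "arguments": {"series": [[0,0,-0.3,0,0,0,-0.8],[0,0.1,-0.55,0,0,0,-0.8],[0.05,0.5,-0.65,0,0,0,-0.8],[0.05,0.5,-0.65,0,0,0,-0.8]]}}

```text
t: 17.55
tool_pos: [0.5743, 0.2852, 0.2402]
orientation: [3.142, -0.003, 0.007]
force: [0.5, 0.9, -1.3]
opening: 0.0318
```

```bash
python3 - <<'E'
from h import *
print(read_state()['tool_pos'])
c=read_camera('wrist');d=read_camera('scene')
cv2.imwrite('pics/w6.png',np.hstack([c['frame'][80:380,150:500,::-1],d['frame'][60:360,240:590,::-1]]))
E
```

```text
[0.57427586 0.28521664 0.24016653]
```

View pics/w6.png

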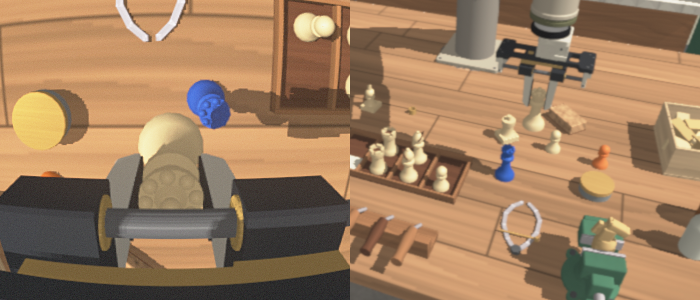

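The queen hangs upright in the grip. I'll carry it to the ticket bay.

Call:
{"name": "move_arm", "arguments": {"series": [[0,0.4,0,0,0,0,-0.8],[0.05,0.8,0,0,0,0,-0.8],[0.08,1,0,0,0,0,-0.8]]}}

```text
t: 17.95
tool_pos: [0.5799, 0.1866, 0.2356]
orientation: [3.141, 0.0, -0.003]
force: [0.4, 1.5, -1.3]
opening: 0.0317
```

Call:
{"name": "move_arm", "arguments": {"series": [[0,0.45,0,0,0,0,-0.8],[0.05,0.9,0,0,0,0,-0.8],[0.08,1,0,0,0,0,-0.8]]}}

```text
t: 18.25
tool_pos: [0.5882, 0.085, 0.2357]
orientation: [3.14, -0.004, -0.003]
force: [-0.1, -0.0, -2.0]
opening: 0.032
```

Call:
{"name": "move_arm", "arguments": {"series": [[0,0.45,0,0,0,0,-0.8],[0.05,0.9,0,0,0,0,-0.8],[0.08,1,0,0,0,0,-0.8]]}}

```text
t: 18.55
tool_pos: [0.5964, -0.0147, 0.2358]
orientation: [3.141, -0.004, -0.002]
force: [0.7, 0.0, -1.3]
opening: 0.0316
```

Call:
{"name": "move_arm", "arguments": {"series": [[0,0.45,0,0,0,0,-0.8],[0.02,0.85,0,0,0,0,-0.8],[0.02,1,0,0,0,0,-0.8],[0.02,1,0,0,0,0,-0.8]]}}

```text
t: 18.95
tool_pos: [0.5985, -0.1126, 0.2358]
orientation: [-3.141, 0.003, 0.002]
force: [-0.1, 0.3, -1.2]
opening: 0.0318
```

Call:
{"name": "move_arm", "arguments": {"series": [[0,0.2,0,0,0,0,-0.8],[0,0.3,0,0,0,0,-0.8],[0,0.3,0,0,0,0,-0.8],[0,0.3,0,0,0,0,-0.8]]}}

```text
t: 19.35
tool_pos: [0.5987, -0.1406, 0.2365]
orientation: [-3.141, -0.001, 0.0]
force: [0.4, -0.4, -0.9]
opening: 0.0318
```

Call:
{"name": "move_arm", "arguments": {"series": [[0,0.05,0.3,0,0,0,-0.8],[0,0.05,0.6,0,0,0,-0.8],[0,0.05,0.9,0,0,0,-0.8],[0,0.05,1,0,0,0,-0.8],[0,0.05,1,0,0,0,-0.8]]}}

```text
t: 19.85
tool_pos: [0.5973, -0.1455, 0.1347]
orientation: [-3.14, -0.002, 0.006]
force: [0.5, -0.1, -0.4]
opening: 0.0318
```

Call:
{"name": "move_arm", "arguments": {"series": [[0,0,0.2,0,0,0,-0.8],[0,0,0.4,0,0,0,-0.8],[0,0,0.5,0,0,0,-0.8],[0,0,0.54,0,0,0,-0.8],[0,0,0.54,0,0,0,-0.8],[0,0,0.54,0,0,0,-0.8]]}}

```text
t: 20.45
tool_pos: [0.5995, -0.1471, 0.0841]
orientation: [3.141, 0.0, 0.003]
force: [0.4, 0.2, -0.8]
opening: 0.0316
```

```bash
python3 - <<'E'
from h import *
s=read_state();print(s['tool_pos'],s['force'])
d=read_camera('scene')
cv2.imwrite('pics/s7.png',cv2.resize(d['frame'][150:270,200:380,::-1],None,fx=4,fy=4))
E
```

```text
[ 0.59945099 -0.14709184  0.08410923] [ 0.37971614  0.22640097 -0.82270238]
```

View pics/s7.png

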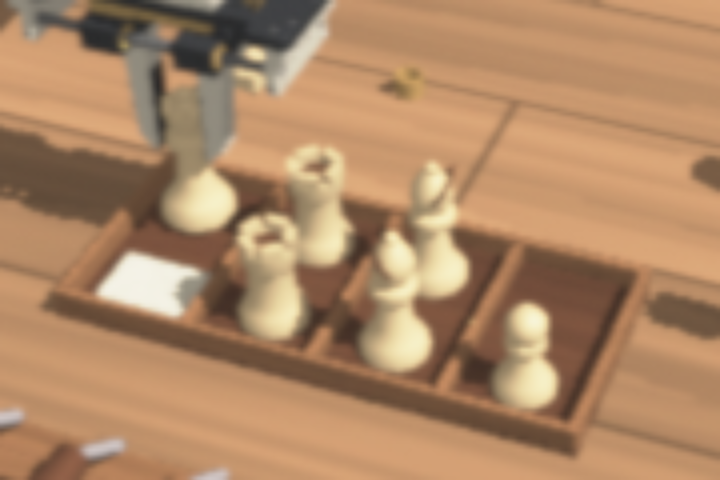

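Upright and a few millimetres above the floor. I'll lower it gently and watch the force.

Call:
{"name": "move_arm", "arguments": {"series": [[0,0,0.02,0,0,0,-0.8],[0,0,0.04,0,0,0,-0.8],[0,0,0.04,0,0,0,-0.8],[0,0,0.04,0,0,0,-0.8]]}}

```text
t: 20.9
tool_pos: [0.5988, -0.1471, 0.079]
orientation: [3.141, 0.0, 0.001]
force: [-0.6, -0.3, 2.4]
opening: 0.0315
```

Call:
{"name": "move_arm", "arguments": {"series": [[0,0,0.012,0,0,0,-0.8],[0,0,0.012,0,0,0,-0.8],[0,0,0.012,0,0,0,-0.8]]}}

```text
t: 21.2
tool_pos: [0.5992, -0.1472, 0.079]
orientation: [3.141, 0.0, 0.002]
force: [-3.4, 0.5, 9.6]
opening: 0.0319
```

Contact is felt (9.6 N). I'll ease up 1 mm and release.

Call:
{"name": "move_arm", "arguments": {"series": [[0,0,-0.012,0,0,0,-0.8],[0,0,-0.012,0,0,0,-0.8],[0,0,-0.012,0,0,0,-0.5],[0,0,-0.012,0,0,0,-0.3],[0,0,-0.012,0,0,0,-0.1],[0,0,-0.012,0,0,0,0.1],[0,0,-0.012,0,0,0,0.1],[0,0,-0.012,0,0,0,0.1]]}}

```text
t: 22.0
tool_pos: [0.5984, -0.1468, 0.0784]
orientation: [-3.141, -0.0, 0.0]
force: [0.0, 0.6, 1.0]
opening: 0.0505
```

Call:
{"name": "move_arm", "arguments": {"series": [[0,0,-0.2,0,0,0,0.1],[0,0,-0.6,0,0,0,0.1],[0,0,-1,0,0,0,0.1],[0,0,-1,0,0,0,0.1]]}}

```text
t: 22.4
tool_pos: [0.6022, -0.1481, 0.1863]
orientation: [3.138, 0.0, 0.017]
force: [0.7, 0.5, 0.8]
opening: 0.051
```

```bash
python3 - <<'E'
from h import *
print(read_state()['tool_pos'])
d=read_camera('wrist')
cv2.imwrite('pics/w8.png',d['frame'][:,:,::-1])
E
```

```text
[ 0.60224538 -0.14807388  0.18633055]
```

View pics/w8.png

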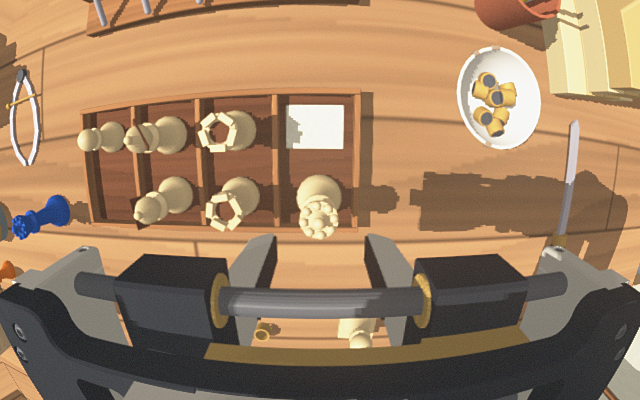

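The queen stands upright at (319,205) in the ticket bay. Last is the pawn.

Call:
{"name": "move_arm", "arguments": {"series": [[0,-0.4,-0.2,0,0,0,0.4],[-0.1,-0.75,-0.3,0,0,0,0.5],[-0.3,-1,-0.3,0,0,0,0.5]]}}

```text
t: 22.75
tool_pos: [0.5691, -0.0452, 0.2092]
orientation: [-3.141, -0.001, -0.003]
force: [0.7, -0.1, -0.4]
opening: 0.0684
```

Call:
{"name": "move_arm", "arguments": {"series": [[-0.15,-0.4,0,0,0,0,0.5],[-0.3,-0.85,0,0,0,0,0.5],[-0.35,-1,0,0,0,0,0.5]]}}

```text
t: 23.05
tool_pos: [0.5315, 0.0564, 0.2073]
orientation: [-3.14, -0.004, 0.004]
force: [0.4, 0.6, 0.6]
opening: 0.07
```

Call:
{"name": "move_arm", "arguments": {"series": [[-0.15,-0.4,0,0,0,0,0.5],[-0.3,-0.85,0,0,0,0,0.5],[-0.35,-1,0,0,0,0,0.5]]}}

```text
t: 23.35
tool_pos: [0.4969, 0.1559, 0.2076]
orientation: [-3.141, -0.004, 0.003]
force: [0.6, 0.3, -0.1]
opening: 0.0698
```

Call:
{"name": "move_arm", "arguments": {"series": [[-0.15,-0.4,0,0,0,0,0.5],[-0.3,-0.85,0,0,0,0,0.5],[-0.35,-1,0,0,0,0,0.5]]}}

```text
t: 23.65
tool_pos: [0.4618, 0.2558, 0.2076]
orientation: [-3.141, -0.004, 0.002]
force: [0.7, 1.0, 0.5]
opening: 0.0697
```

Call:
{"name": "move_arm", "arguments": {"series": [[-0.15,-0.4,0,0,0,0,0.5],[-0.25,-0.8,0,0,0,0,0.5],[-0.28,-0.8,0,0,0,0,0.5],[-0.28,-0.8,0,0,0,0,0.5]]}}

```text
t: 24.05
tool_pos: [0.4348, 0.3333, 0.2074]
orientation: [3.14, 0.004, -0.002]
force: [1.0, -0.3, 0.4]
opening: 0.0697
```

```bash
python3 - <<'E'
from h import *
print(read_state()['tool_pos'])
c=read_camera('wrist');cv2.imwrite('pics/w9.png',c['frame'][:,:,::-1])
def fproj(c,P):
    K,R,C=cam(c);p=R@(np.array(P)-C);r=np.hypot(p[0],p[1]);t=np.arctan2(r,p[2]);return (K[0,2]+K[0,0]*t*p[0]/r).round(1),(K[1,2]+K[0,0]*t*p[1]/r).round(1)
for z in(0,.05):print(fproj(c,[.4357,.3395,z]))
E
```

```text
[0.43477761 0.33329367 0.20744454]
(np.float64(315.0), np.float64(182.1))
(np.float64(314.2), np.float64(192.1))
```

View pics/w9.png

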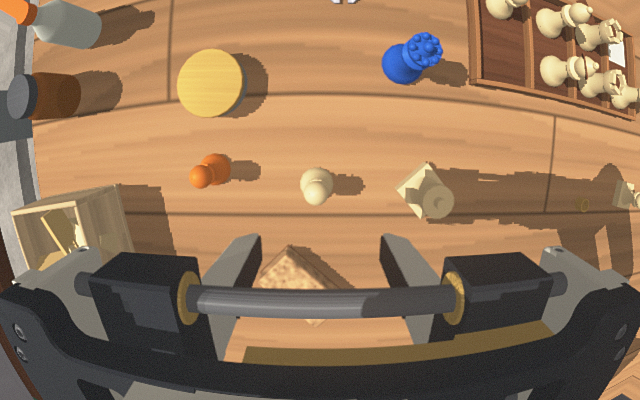

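The pawn at (316,186) is plain and pale. The orange look-alike at (208,172) and the rough rook at (428,190) are clear of the fingers. I'll descend with a narrower opening.

Call:
{"name": "move_arm", "arguments": {"series": [[0.01,-0.05,0.3,0,0,0,0.25],[0.01,-0.05,0.65,0,0,0,0.25],[0.01,-0.05,1,0,0,0,0.25],[0.01,-0.05,1,0,0,0,0.25]]}}

```text
t: 24.5
tool_pos: [0.4336, 0.3344, 0.1028]
orientation: [3.136, -0.003, -0.013]
force: [-0.8, -1.0, -1.3]
opening: 0.0576
```

Call:
{"name": "move_arm", "arguments": {"series": [[0,0,0.2,0,0,0,0.25],[0,0,0.4,0,0,0,0.25],[0,0,0.58,0,0,0,0.25],[0,0,0.64,0,0,0,0.25],[0,0,0.64,0,0,0,-0.1],[0,0,0.64,0,0,0,-0.5],[0,0,0.64,0,0,0,-0.9],[0,0,0.64,0,0,0,-0.9]]}}

```text
t: 25.3
tool_pos: [0.4372, 0.3385, 0.0459]
orientation: [-3.141, -0.0, -0.002]
force: [0.1, -0.1, -0.4]
opening: 0.0308
```

Call:
{"name": "move_arm", "arguments": {"series": [[0,0,0,0,0,0,-0.9],[0,0,0,0,0,0,-0.9],[0,0,0,0,0,0,-0.9],[0,0,0,0,0,0,-0.9]]}}

```text
t: 25.7
tool_pos: [0.4369, 0.3384, 0.0454]
orientation: [-3.141, -0.0, -0.002]
force: [-1.0, -1.5, 5.6]
opening: 0.0245
```

Call:
{"name": "move_arm", "arguments": {"series": [[0,0,-0.1,0,0,0,-0.9],[0,0,-0.3,0,0,0,-0.9],[0,0,-0.65,0,0,0,-0.9],[0,0,-1,0,0,0,-0.9]]}}

```text
t: 26.1
tool_pos: [0.4355, 0.3376, 0.1452]
orientation: [3.14, 0.0, -0.003]
force: [-0.1, 1.4, 0.0]
opening: 0.0245
```

Call:
{"name": "move_arm", "arguments": {"series": [[0,0,-0.3,0,0,0,-0.9],[0.15,0.25,-0.5,0,0,0,-0.9],[0.4,0.6,-0.5,0,0,0,-0.9],[0.65,0.95,-0.5,0,0,0,-0.9]]}}

```text
t: 26.5
tool_pos: [0.5022, 0.2427, 0.1964]
orientation: [-3.141, -0.003, -0.003]
force: [0.7, -0.1, -1.5]
opening: 0.0243
```

Call:
{"name": "move_arm", "arguments": {"series": [[0.25,0.35,0,0,0,0,-0.9],[0.5,0.7,0,0,0,0,-0.9],[0.7,1,0,0,0,0,-0.9],[0.7,1,0,0,0,0,-0.9]]}}

```text
t: 26.9
tool_pos: [0.5732, 0.1392, 0.1947]
orientation: [3.14, -0.006, 0.0]
force: [1.0, 1.2, 0.0]
opening: 0.0243
```

Call:
{"name": "move_arm", "arguments": {"series": [[0.15,0.2,0,0,0,0,-0.9],[0.28,0.38,0,0,0,0,-0.9],[0.28,0.38,0,0,0,0,-0.9],[0.28,0.38,0,0,0,0,-0.9]]}}

```text
t: 27.3
tool_pos: [0.5989, 0.1057, 0.1945]
orientation: [-3.141, 0.0, 0.002]
force: [0.6, 0.6, -0.8]
opening: 0.0245
```

Call:
{"name": "move_arm", "arguments": {"series": [[0,0,0.3,0,0,0,-0.9],[0,0,0.6,0,0,0,-0.9],[0,0,0.9,0,0,0,-0.9],[0,0,1,0,0,0,-0.9]]}}

```text
t: 27.7
tool_pos: [0.5962, 0.1063, 0.0909]
orientation: [3.141, 0.002, -0.01]
force: [-0.2, -0.1, -1.3]
opening: 0.0245
```

Call:
{"name": "move_arm", "arguments": {"series": [[0,0,0.2,0,0,0,-0.9],[0,0,0.33,0,0,0,-0.9],[0,0,0.39,0,0,0,-0.9],[0,0,0.4,0,0,0,-0.9],[0,0,0.4,0,0,0,-0.9],[0,0,0.4,0,0,0,-0.9]]}}

```text
t: 28.3
tool_pos: [0.6003, 0.1052, 0.0559]
orientation: [-3.141, -0.0, -0.003]
force: [0.5, 1.2, -0.9]
opening: 0.0247
```

Call:
{"name": "move_arm", "arguments": {"series": [[0,0,0.02,0,0,0,-0.9],[0,0,0.038,0,0,0,-0.9],[0,0,0.038,0,0,0,-0.9],[0,0,0.038,0,0,0,-0.9]]}}

```text
t: 28.7
tool_pos: [0.5999, 0.1049, 0.0513]
orientation: [3.141, 0.0, 0.001]
force: [1.2, -0.8, 2.2]
opening: 0.0244
```

Call:
{"name": "move_arm", "arguments": {"series": [[0,0,0,0,0,0,-0.7],[0,0,0,0,0,0,-0.5],[0,0,0,0,0,0,-0.3],[0,0,0,0,0,0,-0.1],[0,0,0,0,0,0,0.05],[0,0,0,0,0,0,0.05],[0,0,0,0,0,0,0.05]]}}

```text
t: 29.4
tool_pos: [0.5993, 0.1052, 0.0506]
orientation: [-3.142, -0.0, 0.001]
force: [0.0, -0.2, 0.0]
opening: 0.0486
```

Call:
{"name": "move_arm", "arguments": {"series": [[0,0,-0.2,0,0,0,0.05],[0,0,-0.6,0,0,0,0.05],[0,0,-1,0,0,0,0.05],[0,0,-1,0,0,0,0.05]]}}

```text
t: 29.8
tool_pos: [0.6036, 0.1055, 0.1584]
orientation: [-3.14, -0.0, -0.017]
force: [0.0, -0.1, 0.5]
opening: 0.0488
```

Call:
{"name": "move_arm", "arguments": {"series": [[-0.2,0,-0.4,0,0,0,0.05],[-0.6,0,-0.8,0,0,0,0.05],[-1,0,-0.8,0,0,0,0.05],[-1,0,-0.8,0,0,0,0.05]]}}

```text
t: 30.2
tool_pos: [0.4956, 0.1054, 0.2311]
orientation: [-3.141, -0.002, 0.001]
force: [-0.0, 0.8, -0.5]
opening: 0.0487
```

Call:
{"name": "move_arm", "arguments": {"series": [[-0.4,0,0,0,0,0,0.05],[-0.8,0,0,0,0,0,0.05],[-1,0,0,0,0,0,0.05],[-1,0,0,0,0,0,0.05],[-1,0,0,0,0,0,0.05]]}}

```text
t: 30.7
tool_pos: [0.4002, 0.1051, 0.2308]
orientation: [-3.141, -0.001, -0.002]
force: [-0.4, -0.4, -0.3]
opening: 0.0488
```

```bash
python3 - <<'E'
from h import *
s=read_state();print(s['tool_pos'],s['force'])
d=read_camera('scene');t=read_camera('top')
cv2.imwrite('pics/s9.png',cv2.resize(d['frame'][110:270,180:480,::-1],None,fx=2.6,fy=2.6))
cv2.imwrite('pics/t9.png',cv2.resize(t['frame'][130:280,180:500,::-1],None,fx=2.5,fy=2.5))
for n,sd,r,z in[('sp',(299,162),.019,.01),('sb',(331,165),.0215,.01),('sr',(362,166),.0215,.01),('pawn',(299,189),.019,.01),('bishop',(330,190),.0215,.01),('rook',(362,190),.0215,.01),('queen',(392,190),.024,.01)]:
    try:
        cen,st,w,l=foot(t,sd,r,0,z);print(n,cen.round(4),(cen-[.6335,-.0205]).round(3),st,round(w,4))
    except Exception as e:print(n,e)
E
```

```text
[0.40018813 0.10514024 0.2308091 ] [-0.4364329  -0.35631428 -0.27387986]
sp [0.6752 0.1088] [0.042 0.129] [293, 155, 13, 14, 134] 0.037
sb [0.6697 0.0234] [0.036 0.044] [323, 155, 15, 17, 155] 0.0414
sr [ 0.6704 -0.0583] [ 0.037 -0.038] [353, 154, 16, 18, 162] 0.0425
pawn [0.6006 0.1055] [-0.033  0.126] [294, 183, 13, 14, 125] 0.0386
bishop [0.6009 0.0201] [-0.033  0.041] [324, 182, 15, 15, 152] 0.0418
rook [ 0.5987 -0.0594] [-0.035 -0.039] [353, 181, 17, 17, 159] 0.0418
queen [ 0.5984 -0.1477] [-0.035 -0.127] [385, 181, 19, 18, 259] 0.0461
```

View pics/s9.png

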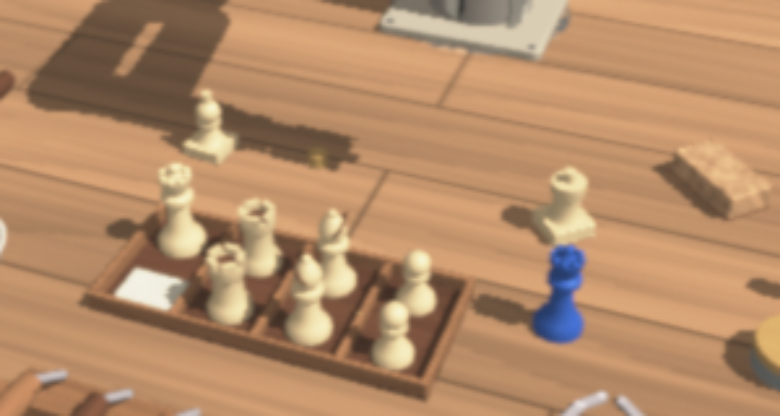

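View pics/t9.png

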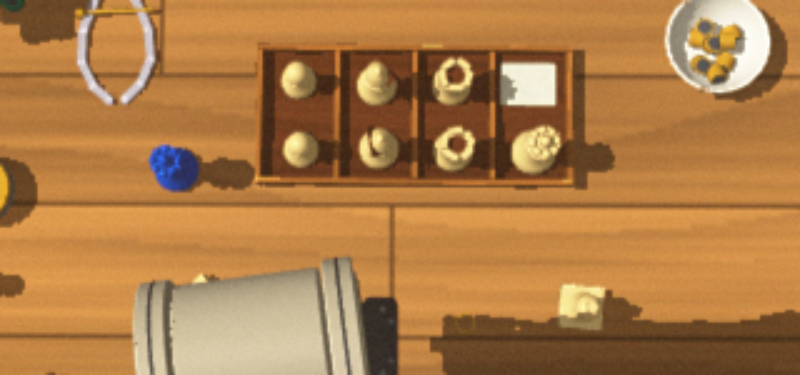

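All four pieces stand upright in the right bays, within 4 mm of the aim. The stock and rough pieces are unmoved and the arm is clear, so I'll hand in.

```bash
python3 -c "
from plant import *
print(close_job())"
```

```text
the job is handed in; nothing more can be done
None
```

I put all four pieces away and handed the job in at about 31 s. The bishop, rook and pawn each stand beside their stock twin, and the queen stands in the ticket bay.

In the last top and scene pictures, all four stand upright and released. Their feet measure x = -33 to -35 mm and y = 126 (pawn), 41 (bishop), -39 (rook) and -127 mm (queen) in the tray frame, within 4 mm of where I aimed.

- **Stock bishop and rook:** they measured within 2 mm of where they started.
- **Stock pawn:** it measured 4 mm off its first fix. That first outline was partly masked (28 mm wide instead of 38), so I take this as measuring error.
- **Half-turned pieces:** both stood upright in the last scene picture and looked unmoved, judged by eye only. In the top picture the arm covered most of the rough rook.
- **Forces:** the largest tool force I saw was about 10 N, when the queen met the tray floor.

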